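Fetch the rear scraper from a crowded hook stand

ROBOT

A 6-joint arm with a two-finger parallel gripper is mounted at the origin on a cart in front of the work surface, level with it; the furniture and walls round the work are solid. World frame = base frame: x ahead of the robot, y to its left, z up, the work surface at z = 0. Lengths are in mm, angles in degrees, forces in N, time in s.
With the tool pointing down it reaches from about 300 to 850 mm from the base axis. Payload 4.2 kg.
Tool frame: the origin (TCP) lies midway between the tips of the shut fingers; the grasp point (between the pads) lies 19 mm behind it (env.grasp_offset is the distance from the TCP to the grasp point, in mm); z points along the fingers, y is the line along which they close (so a half turn about z gives the same grasp; the last joint's range is limited). The gripper opens to 91 mm and grips with 3 to 60 N. Pads are 32 mm wide; open, the fingers measure 118 mm over their backs; the gripper's body (76 mm by 178 mm) begins 60 mm behind the grasp point.
Start: joints at [-65.374, 18.312, 89.639, -0, 72.044, -1.146], TCP at [250.007, -517.822, 213.976] pointing down, gripper open.
Joint ranges: [-177.97, 177.97], [-48.28, 115.42], [12.27, 149.76], [-77.06, 257.06], [2.81, 150.46], [-146.56, 146.56]. Speed limits (degrees/s): [147.25, 147.25, 180, 180, 180, 180].

INTERFACE

Orientations are given as [roll, pitch, yaw] about the fixed x, y, z axes, in that order (R = Rz(yaw) Ry(pitch) Rx(roll)).
In Python, from workcell import env, optics gives the robot as it stands. The module is installed in compiled form; this text tells all that it offers.
- The arm moves only by the tool send_rows, never from a script. Its argument "targets" is a list that holds one entry, the list of rows, each a list of 7 numbers: the turn, a rotation vector about the world's x, y, z scaled (see below), then the shift along the world's x, y, z scaled (see below), then the closure, from -1 (fully open) to 1 (shut). In form: [[[rx, ry, rz, x, y, z, gripper], ...]]. A call has 1 to 12 rows; each row shifts and turns the commanded pose from where the row before left it; what a row does not reach is not made up. The controller multiplies each number of a shift by 0.2 m and each number of a turn by pi/2 rad. A row lasts 1/10 s, in which the tool goes at most 50 mm and 8.59 degrees, less where a joint would pass 70% of its speed; a pose out of reach is approached as far as the arm can. A call with a number of a shift or a turn outside -1 to 1 is refused whole. A call with a gripper value outside its range is refused whole. The fingers move at their own pace and stop on an object; "grip_force" is the grip in N (left out, the last holds). Time passes only in rows, so rows that do not move let the fingers close. It gives the time, the measured TCP pose, the force, the opening and the grip force at its end, in the units of the state.
- env.state(): the state, without advancing time (a new reading comes with each control period).
- optics.grab_frame(name): name is "scene" or "top"; returns (picture, depth): 420x560x3 uint8, red, green, blue; 420x560 float32, mm along the optical axis (not along the pixel's ray), 0 where there is no reading.
- optics.camera_info(name): a dict with "camera_matrix" (3x3 intrinsics, pixels), "k1" (the pictures are not rectified: a ray, as slopes to the right and down, at radius r is drawn at 1 + k1 r^2 times it, then the intrinsics apply), "R" (3x3) and "t" (3): a world point X has camera coordinates R X + t. Camera axes: x right, y down, z forward; pixel columns grow to the right and rows downward; lengths in mm; the calibration is good to about 2 mm. A picture is of the moment at which its call begins. camera_info takes no time and is no camera call.
- env.job_done(): hands the job in; it is judged then, once.
Trained networks look in the newest picture that a camera, given by its name, has taken for a name from the list of things; names that differ only in an ending like _2 or _b are one class to them, and where a whole thing is asked for, a point or a joint stands for the part that bears it (a point fixed in the world has none). Each returns a list of dicts, best first, with "conf" (0 to 1); they miss things now and then, are a little off and sometimes report something else, mostly with a low value. They report only what shows in the picture. A call takes as long as a camera call. They do not tell look-alikes from the thing itself.
- optics.silhouettes(camera, name): "mask" (420x560 bool, what is visible of it) and "at" ([column, row] in pixels, amid what is visible of it).
- optics.place_of(camera, name): "at" ([column, row] in pixels: a listed point, or the origin of a listed thing).
The state is a dict: "time_s": time; "qpos": joint angles; "qvel": joint speeds; "effort": joint torques, N m; "ee_pos": TCP position; "ee_rot": TCP orientation; "force": force on the tool from outside, world axes, zero at the start; "torque": the same for the moment, N m; "gripper_width": finger opening in mm; "gripper_force": force on a finger pad.
Only numpy, scipy, OpenCV 4.12 (cv2) and the standard library are available. Lean on these libraries where they do the work, as an engineer would, in place of code of your own. Each camera call takes 0.05 s, during which the arm holds its last target. There are 200 camera calls.

TASK

The blue-handled scraper hangs behind the red-handled one on the same hook of the bench stand. First lift the red scraper off and hang it on the other hook, in front of the yellow one, and let go of it; then lift the blue scraper off its hook and lower it, without dropping it, blade down and fully home into the slot of the grey holder. Leave the yellow scraper hanging on its hook and do not disturb the bottle, the jar or the screwdriver.

Things in the scene. Friction and masses are not known exactly. Their poses are not given: they have to be found in the camera images.
- tool_stand: fixed aluminium stand, two steel hooks pointing along its -x (to the robot, within 0.25 rad), at y=+60 and -60. Origin: table level under the middle of the crossbar's front face. Crossbar 190 wide, 16 deep, top z=216; base 10 thick, x=-100 to 25. Scrapers hang with edge at z=50, axes parallel to the stand's; rear ones at x about -38, red 45 ahead of blue.
- hook_left (a point): on the axis of the left (+y) hook where its end begins to turn up: 100 ahead of the crossbar's face, 200 above the table. Hook: level bar 8 thick; its end turns up to z=215, foremost at stand x=-111. Raised 11 to 26 (best 18) above where it hangs, a scraper's loop passes the end; it is clear of the hook with its origin at stand x=-128 or less.
- hook_right (a point): the same point of the right (-y) hook; axes as the stand's
- scraper_blue: hand scraper, blue loop handle; 60 wide (y), 14 thick (x), 162 tall (z), 100-190 g. Origin: middle of the blade's lower edge, z up to the loop. Blade 5 thick to z=68. Loop: 48 wide, flat parallel sides z=110 to 140 (grip here from above, closing along y), top z=162; its opening, along x, is 32 wide, z=120 to 154, arched. Rear of one hook.
- scraper_red: hand scraper, red loop handle; 60 wide (y), 14 thick (x), 162 tall (z), 100-190 g. Origin: middle of the blade's lower edge, z up to the loop. Blade 5 thick to z=68. Loop: 48 wide, flat parallel sides z=110 to 140 (grip here from above, closing along y), top z=162; its opening, along x, is 32 wide, z=120 to 154, arched. In front of blue.
- scraper_yellow: hand scraper, yellow loop handle; 60 wide (y), 14 thick (x), 162 tall (z), 100-190 g. Origin: middle of the blade's lower edge, z up to the loop. Blade 5 thick to z=68. Loop: 48 wide, flat parallel sides z=110 to 140 (grip here from above, closing along y), top z=162; its opening, along x, is 32 wide, z=120 to 154, arched. Rear of the other hook.
- scraper_red_eye (a point): middle of the red scraper's loop opening, 137 above its origin; axes as the scraper's
- scraper_yellow_eye (a point): the same point of the yellow scraper
- blade_holder: fixed grey plastic block 56 (x) x 112 (y) x 60 high on the table, turned up to 0.45 rad, with one slot in its top, 69 long (y) x 11 wide (x), 50 deep, its mouth chamfered by 3. Origin: centre of its underside
- slot_floor (a point): middle of the slot's floor, 10 above the table, 50 below the mouth; axes as the holder's. The blade's edge stands here in the end
- dropper_bottle: amber dropper bottle with black cap, 33 across, 102 tall, standing in front of the stand; origin at the centre of its underside; bystander
- sample_jar: clear jar with red lid, 57 across, 75 tall, standing in front of the holder; origin at the centre of its underside; bystander
- screwdriver: screwdriver with red and black handle lying on the table at the left, 187 long, 27 thick; origin at the middle of its underside; bystander
Not all that is in view belongs to the job. There is more than one size of the blade_holder; the one meant has the size given above.

How it is judged (in metres and radians):
On the way, in this order (a step that is already met when the one before it is completed fails the run):
1. the red scraper hangs on the other hook in front of the yellow one, let go (x of scraper_red_eye in the frame of scraper_yellow_eye between -0.085 and -0.012 m and y of scraper_red_eye in the frame of scraper_yellow_eye between -0.025 and 0.025 m and z of scraper_red_eye in the frame of scraper_yellow_eye between -0.015 and 0.015 m and angle between scraper_red's own z axis and vertical below 0.25 rad and contact force between the fingers and scraper_red below 0.1 N), for 0.2 s.
2. the blue scraper has been lifted off its hook and is clear in front of the stand (x of scraper_blue in the frame of tool_stand below -0.115 m and height (world z) of scraper_blue above 0.055 m).
At the end, for the whole second after the job is handed in: Blue stands at rest blade down in the slot, edge within 8 mm of its floor, tilt under 0.25 rad. Red hangs at rest in front of yellow on its hook (eyes 12-85 mm apart, within 25 mm sideways, 15 in height). Yellow hangs within 35 mm of its place. Both tilt under 0.25 rad; fingers off red (all of step 1 and x of scraper_blue in the frame of slot_floor between -0.012 and 0.012 m and y of scraper_blue in the frame of slot_floor between -0.015 and 0.015 m and z of scraper_blue in the frame of slot_floor below 0.008 m and angle between each of scraper_blue, scraper_yellow's own z axis and vertical below 0.25 rad and linear speed of scraper_blue below 0.03 m/s and distance of scraper_yellow from where it was at the start of the episode below 0.035 m and linear speed of scraper_red below 0.06 m/s and height (world z) of scraper_yellow above 0.04 m); the robot touches nothing.
It fails at once if a bystander (bottle, jar, screwdriver) is moved by more than 25 mm or knocked over (distance of any of dropper_bottle, sample_jar, screwdriver from where it was at the start of the episode above 0.025 m or angle between any of dropper_bottle, sample_jar's own z axis and vertical above 0.4 rad).
It fails at once if the blue scraper is dropped into the slot (falls faster than 0.7 m/s there) (horizontal distance between scraper_blue and slot_floor below 0.02 m and linear speed of scraper_blue above 0.7 m/s and height (world z) of scraper_blue below 0.08 m).
It fails at once if a scraper falls on the table (height (world z) of any of scraper_red, scraper_yellow below 0.02 m or (height (world z) of scraper_blue below 0.02 m and horizontal distance between scraper_blue and slot_floor above 0.03 m)).
It also fails if it takes over 58 s, if anything falls off the work surface, if the arm or the gripper's body presses on something with over 40 N, if the wrist force passes 120 N, or if a joint passes its speed limit or range.

## Working session

There is one attempt and no reset: what is moved stays moved. The work goes in short steps, Python scripts to look and compute and a tool call to move; the robot and the scene stay as the last step left them, time stands still between calls to the robot, and variables do not carry over. Pictures are saved under pics/ and viewed, at most 13 in all, crops included, and the job is handed in when it is done.

Besides the shell and the picture viewer there is one more tool, called after ">>>" as a command line: name --argument value ..., lists and objects as JSON in quotes. send_rows: Moves the arm, as the interface text tells. Its arguments: {"type":"object","properties":{"targets":{"type":"array"},"grip_force":{"type":"number"}},"required":["targets"]}

```bash
mkdir -p pics; cat > h.py <<'E'
import numpy as np, cv2
from workcell import env, optics
def und(info,uv):
    K=np.array(info["camera_matrix"]);k1=info["k1"]
    d=np.array([(uv[0]-K[0,2])/K[0,0],(uv[1]-K[1,2])/K[1,1]]);s=d.copy()
    for _ in range(20): s=d/(1+k1*(s@s))
    return s
def back(info,uv,depth):
    s=und(info,uv);return np.array(info["R"]).T@(np.array([s[0],s[1],1])*depth-np.array(info["t"]))
def ray(info,uv):
    s=und(info,uv);R=np.array(info["R"]);o=-R.T@np.array(info["t"]);d=R.T@np.array([s[0],s[1],1]);return o,d/np.linalg.norm(d)
def atz(info,uv,z):
    o,d=ray(info,uv);return o+d*(z-o[2])/d[2]
def tri(i1,u1,i2,u2):
    o1,d1=ray(i1,u1);o2,d2=ray(i2,u2)
    A=np.c_[d1,-d2];t=np.linalg.lstsq(A,o2-o1,rcond=None)[0]
    p,q=o1+t[0]*d1,o2+t[1]*d2;return (p+q)/2,np.linalg.norm(p-q)
def cloud(info,D):
    h,w=D.shape;K=np.array(info["camera_matrix"]);v,u=np.mgrid[:h,:w]
    dx=(u-K[0,2])/K[0,0];dy=(v-K[1,2])/K[1,1];x,y=dx.copy(),dy.copy()
    for _ in range(15):
        f=1+info["k1"]*(x*x+y*y);x,y=dx/f,dy/f
    P=np.stack([x*D,y*D,D],-1)-np.array(info["t"])
    return P@np.array(info["R"])
E
python3 - <<'E'
from h import *
np.set_printoptions(precision=1,suppress=True)
s=env.state();print(s["time_s"],s["ee_pos"],s["ee_rot"])
for c in("scene","top"):
    im,d=optics.grab_frame(c);cv2.imwrite(f"pics/{c}0.png",im[:,:,::-1]);np.savez(f"{c}0.npz",im=im,d=d)
    i=optics.camera_info(c);print(c,"cam at",-np.array(i["R"]).T@np.array(i["t"]),(d==0).mean())
    for n in["hook_left","hook_right","scraper_red_eye","scraper_yellow_eye","scraper_blue","scraper_red","blade_holder","slot_floor","tool_stand","dropper_bottle","sample_jar","screwdriver"]:
        for r in optics.place_of(c,n)[:3]:
            print(n,np.array(r["at"]),round(r["conf"],2))
E
```

```text
0.0 [ 249.8 -517.4  213.1] [-179.9   -0.    25.8]
scene cam at [-23.5 677.9 737.2] 0.003864795918367347
hook_left [227.2 222.3] 0.6
hook_right [273.2 199.9] 0.59
scraper_red_eye [271.7 206.3] 0.74
scraper_red_eye [316.8 224.2] 0.74
scraper_yellow_eye [213.2 212.3] 0.57
scraper_blue [259.3 238.5] 0.65
scraper_blue [301.3 208. ] 0.54
scraper_blue [316.3 223.7] 0.39
scraper_red [267.7 246.8] 0.97
scraper_red [312.4 222.4] 0.63
blade_holder [356.1 208.2] 0.63
slot_floor [355.9 204.8] 0.65
slot_floor [297.4 207.1] 0.63
tool_stand [225.2 251.4] 0.8
tool_stand [218.1 262.2] 0.7
dropper_bottle [268.5 308.5] 0.75
sample_jar [316.4 223. ] 0.61
screwdriver [192.2 332.5] 0.81
top cam at [ 225.    87.5 1422.4] 0.004013605442176871
hook_left [222.6 195.1] 0.93
hook_right [268.8 201.1] 0.65
scraper_red_eye [270.7 198.9] 0.55
scraper_yellow_eye [226.3 171.3] 0.69
scraper_red [271.9 208.2] 0.84
blade_holder [386.7 226.1] 0.73
blade_holder [352.1 180. ] 0.71
slot_floor [393.8 223.7] 0.93
slot_floor [351.4 178.8] 0.81
tool_stand [262.8 175.4] 0.63
dropper_bottle [234.8 245.8] 0.7
sample_jar [342.9 207.5] 0.7
screwdriver [180.4 219.9] 0.88
```

View pics/scene0.png

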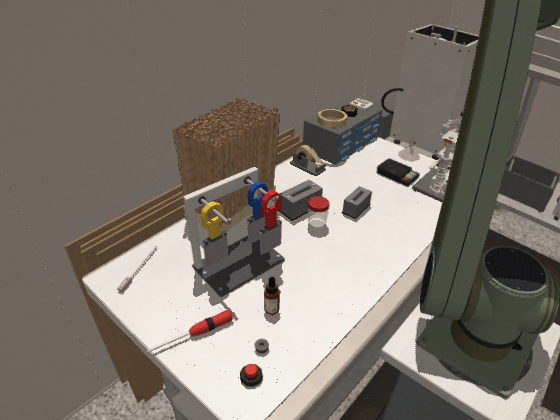

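View pics/top0.png

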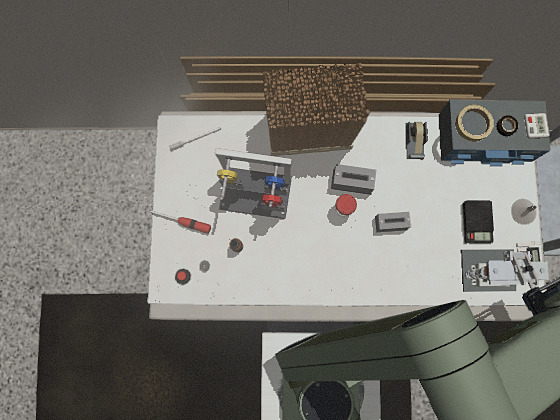

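The scene shows yellow on the left hook, and red in front of blue on the right hook. There are two holder candidates in the top view: the one at (354,180) behind the jar and the one at (393,221). I'll measure both sizes and fit the stand from depth.

```bash
python3 - <<'E'
from h import *
np.set_printoptions(precision=1,suppress=True)
Z={c:np.load(f"{c}0.npz") for c in("scene","top")};I={c:optics.camera_info(c) for c in Z}
C={c:cloud(I[c],Z[c]["d"]) for c in Z}
T=C["top"]; im=Z["top"]["im"]
def rect(m,name):
    p=T[m][:,:2].astype(np.float32); (cx,cy),(w,h),a=cv2.minAreaRect(p);print(name,"c",cx,cy,"size",w,h,"ang",a,"z",np.median(T[m][:,2]),m.sum())
def box(u0,u1,v0,v1):
    m=np.zeros(T.shape[:2],bool);m[v0:v1,u0:u1]=1;return m
z=T[...,2]
rect(box(325,385,155,200)&(z>52)&(z<66),"holderA")
rect(box(370,420,200,240)&(z>35)&(z<80),"holderB")
rect(box(210,296,140,172)&(z>208)&(z<225),"crossbar")
print("table z",np.median(z[box(300,330,250,290)]))
rect(box(225,250,235,255)&(z>80),"bottle");rect(box(330,362,195,215)&(z>60)&(z<85),"jar")
hsv=cv2.cvtColor(im,cv2.COLOR_RGB2HSV);b=box(210,296,160,215)&(z>120)
H=hsv[...,0].astype(int);S=hsv[...,1]>120
for n,m in(("red",((H<8)|(H>172))),("yel",(H>18)&(H<35)),("blue",(H>105)&(H<130))):
    rect(b&S&m&(z>185),n)
    C2=C["scene"];hs=cv2.cvtColor(Z["scene"]["im"],cv2.COLOR_RGB2HSV);Hs=hs[...,0].astype(int)
    ms={"red":(Hs<8)|(Hs>172),"yel":(Hs>18)&(Hs<35),"blue":(Hs>105)&(Hs<130)}[n]&(hs[...,1]>120)
    bx=np.zeros_like(ms);bx[175:245,195:290]=1;P=C2[bx&ms&(C2[...,2]>130)]
    print("  scene",n,len(P),np.percentile(P,[3,50,97],axis=0).ravel())
# grey things hook: high points in front of crossbar
m=box(205,296,160,220)&(z>185)&(hsv[...,1]<80)
print("hookpts");print(T[m][::max(1,m.sum()//30)])
for n in("hook_left","hook_right"):
    uv=[np.array(optics.place_of(c,n)[0]["at"]) for c in("top","scene")]
    print(n,tri(I["top"],uv[0],I["scene"],uv[1]),atz(I["top"],uv[0],200),atz(I["scene"],uv[1],200))
for n in("slot_floor",):
  for r in optics.place_of("top",n): print(n,r["at"],atz(I["top"],np.array(r["at"]),10),atz(I["top"],np.array(r["at"]),60))
big=np.hstack([cv2.resize(im[140:260,200:300,::-1],(400,480),interpolation=cv2.INTER_CUBIC),cv2.resize(im[140:260,320:420,::-1],(400,480),interpolation=cv2.INTER_CUBIC)])
cv2.imwrite("pics/crop1.png",big)
E
```

```text
holderA c 573.8260498046875 -92.63988494873047 size 113.23158264160156 59.32847213745117 ang 81.51810455322266 z 58.572044850107 738
holderB c 454.316650390625 -199.82867431640625 size 44.599613189697266 87.30220794677734 ang 3.477592706680298 z 44.73722363538283 454
crossbar c 566.0369873046875 179.34339904785156 size 190.2373504638672 54.640281677246094 ang 82.9560546875 z 214.21630647372336 532
table z -1.2079527706150013
bottle c 308.96197509765625 159.42967224121094 size 220.9021759033203 11.203598022460938 ang 43.48444366455078 z 95.1893301956615 27
jar c 491.88104248046875 -65.07350158691406 size 56.334373474121094 51.71995544433594 ang 89.00717163085938 z 73.33518744263476 351
red c 356.44903564453125 119.30979919433594 size 266.96240234375 43.94351577758789 ang 4.2587175369262695 z 206.8218278925698 102
  scene red 454 [470.4 112.6 133.5 475.9 137.9 171.4 487.5 155.3 211.8]
yel c 543.371337890625 241.05751037597656 size 44.46607208251953 14.294210433959961 ang 87.71517944335938 z 206.47923183130246 90
  scene yel 472 [533.1 225.4 133.7 538.8 249.4 171.  549.5 267.8 211.7]
bl
[... 622 characters left out ...]
[ 551.9  251.7  210. ]
 [ 549.5  121.9  201.5]
 [ 539.6  257.7  198.9]
 [ 533.2  242.   204.2]
 [ 523.5  249.4  202.4]
 [ 521.7  124.1  201. ]
 [ 516.8  124.   200.5]
 [ 511.2  123.9  203. ]
 [ 507.1  124.   198.9]
 [ 498.8  251.4  200.4]
 [ 494.   246.4  199.5]
 [ 225.    87.5 1422.4]
 [ 477.4  148.2  197. ]
 [ 465.1  130.5  209.1]]
hook_left (array([488.9, 249.8, 196.4]), np.float64(1.1186833719976343)) [488.6 249.6 200. ] [485.  252.4 200. ]
hook_right (array([472.2, 135. , 199.1]), np.float64(4.7848919729323915)) [474.1 136.3 200. ] [469.  135.1 200. ]
slot_floor [393.8, 223.7] [ 450.  -206.2   10. ] [ 442.1 -195.8   60. ]
slot_floor [351.4, 178.8] [578.5 -89.8  10. ] [566.  -83.5  60. ]
```

View pics/crop1.png

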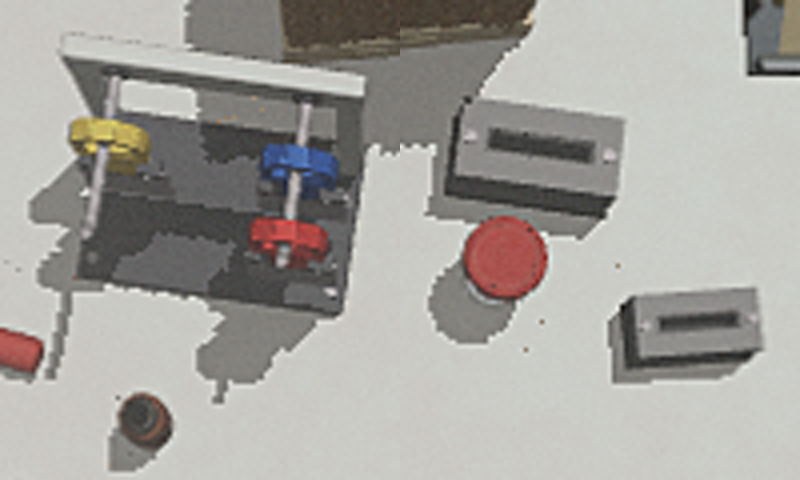

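The crop shows holder A (top px 354,180) at 113×59×60, which matches the given size, and the jar stands in front of it. Holder B (393,221) is 87×45×45, so it is the decoy. Red (272,199), blue (275,180) and yellow (227,174) hang as described. Next I refine the stand yaw, the scraper lines and the slot.

```bash
python3 - <<'E'
from h import *
np.set_printoptions(precision=1,suppress=True)
Z={c:np.load(f"{c}0.npz") for c in("scene","top")};I={c:optics.camera_info(c) for c in Z}
C={c:cloud(I[c],Z[c]["d"]) for c in Z};T=C["top"];z=T[...,2];im=Z["top"]["im"]
def box(u0,u1,v0,v1):
    m=np.zeros(z.shape,bool);m[v0:v1,u0:u1]=1;return m
def fit(P):
    l=cv2.fitLine(P[:,:2].astype(np.float32),cv2.DIST_HUBER,0,.01,.01).ravel();a=np.degrees(np.arctan2(l[1],l[0]));return a,l[2:],len(P)
P=T[box(210,296,140,172)&(z>210)&(z<222)];P=P[P[:,0]>562];print("crossbar line",fit(P))
print("crossbar rect",cv2.minAreaRect(P[:,:2].astype(np.float32)))
for s,(y0,y1) in (("L",(232,265)),("R",(110,142))):
    m=box(205,296,160,220)&(z>194)&(z<207)&(cv2.cvtColor(im,cv2.COLOR_RGB2HSV)[...,1]<80)&(T[...,0]<562)&(T[...,0]>470)&(T[...,1]>y0)&(T[...,1]<y1)
    print("hook",s,fit(T[m]),T[m][:,:2].min(0))
# scene-camera colored faces + top loops
for c in C:
    hs=cv2.cvtColor(Z[c]["im"],cv2.COLOR_RGB2HSV);H=hs[...,0].astype(int);Q=C[c]
    for n,m in(("red",(H<8)|(H>172)),("yel",(H>18)&(H<35)),("blue",(H>105)&(H<130))):
        k=m&(hs[...,1]>120)&(Q[...,2]>(190 if c=="top" else 120))&(Q[...,2]<220)&(Q[...,0]>450)&(Q[...,0]<560)&(Q[...,1]>80)&(Q[...,1]<290)
        r=cv2.minAreaRect(Q[k][:,:2].astype(np.float32));print(c,n,r,np.percentile(Q[k][:,2],98))
m=box(325,385,155,200)&(z>54)&(z<66);r=cv2.minAreaRect(T[m][:,:2].astype(np.float32));print("A",r)
g=cv2.cvtColor(im,cv2.COLOR_RGB2GRAY)
hole=box(335,373,168,190)&(g<55);n,lab,st,ce=cv2.connectedComponentsWithStats(hole.astype(np.uint8));print(st,ce)
k=1+np.argmax(st[1:,4]);
vu=np.argwhere(lab==k);W=np.array([atz(I["top"],(u,v),58) for v,u in vu]);print("slot@60",cv2.minAreaRect(W[:,:2].astype(np.float32)))
# bottle
for u in("dropper_bottle","sample_jar"):
    s=optics.silhouettes("top",u)[0]["mask"];print(u,T[s][np.argsort(-T[s][:,2])][:40].mean(0))
print({c:optics.place_of(c,"scraper_red_eye")[0] for c in C})
E
```

```text
crossbar line (np.float32(81.92765), array([583.3, 177. ], dtype=float32), 492)
crossbar rect ((583.0150756835938, 177.47784423828125), (190.14097595214844, 19.63727378845215), 81.49056243896484)
hook L (np.float32(-6.5453534), array([517.2, 246.7], dtype=float32), 85) [483.8 238.3]
hook R (np.float32(-8.234531), array([520.2, 125.1], dtype=float32), 82) [470.8 113.9]
scene red ((493.7886047363281, 133.4193572998047), (53.150081634521484, 48.057823181152344), 3.759777545928955) 211.8763560873358
scene yel ((532.28369140625, 243.09617614746094), (54.66630935668945, 43.107765197753906), 20.79361915588379) 212.02117012086904
scene blue ((524.984619140625, 125.89616394042969), (47.774559020996094, 16.972658157348633), 87.07401275634766) 212.13145174132927
top red ((480.74444580078125, 128.87677001953125), (44.180294036865234, 13.559670448303223), 85.88484954833984) 213.45360498041208
top yel ((543.371337890625, 241.05751037597656), (44.46607208251953, 14.294210433959961), 87.71517944335938) 213.84790104847863
top blue ((527.8098754882812, 123.04723358154297), (43.426300048828125, 12.5488
[... 342 characters left out ...]
1]
 [   351    186      1      1      1]
 [   356    187      1      1      1]
 [   358    187      1      1      1]
 [   337    189      1      1      1]
 [   340    189      1      1      1]
 [   365    188      1      1      1]
 [   371    189      2      1      2]] [[279.5 209.5]
 [344.  176. ]
 [348.5 177. ]
 [356.  178. ]
 [343.  185. ]
 [351.  186. ]
 [356.  187. ]
 [358.  187. ]
 [337.  189. ]
 [340.  189. ]
 [365.  188. ]
 [371.5 189. ]]
slot@60 ((571.5166015625, -75.8992691040039), (2.7463912963867188, 0.0), 90.3017807006836)
dropper_bottle [376.5 223.3 154.6]
sample_jar [483.2 -63.5 112. ]
{'scene': {'at': [271.7, 206.3], 'conf': 0.74}, 'top': {'at': [270.7, 198.9], 'conf': 0.55}}
```

>>> send_rows --targets '[[[0,0,0.09,0,0,0.15,-1],[0,0,0.09,0,0.1,0.15,-1],[0,0,0.09,0.05,0.15,0.15,-1],[0,0,0.09,0.05,0.2,0.15,-1],[0,0,0.09,0.05,0.2,0,-1],[0,0,0.09,0.05,0.2,0,-1],[0,0,0.09,0.05,0.2,0,-1],[0,0,0.09,0.05,0.2,0,-1],[0,0,0.09,0.05,0.2,0,-1],[0,0,0.09,0.05,0.2,0,-1],[0,0,0.09,0.05,0.2,0,-1],[0,0,0.09,0.05,0.2,0,-1]]]'

```text
time_s: 2.95
ee_pos: [349.8, -107.0, 333.7]
ee_rot: [180.0, 0.0, 123.3]
force: [1.3, 0.5, 0.9]
gripper_width: 91.1
gripper_force: 0.0
```

>>> send_rows --targets '[[[0,0,0.09,0.095,0.17,0,-1],[0,0,0.09,0.095,0.17,0,-1],[0,0,0.09,0.095,0.17,0,-1],[0,0,0.09,0.095,0.17,0,-1],[0,0,0.09,0.095,0.17,0,-1],[0,0,0.09,0.095,0.17,0,-1],[0,0,0,0.09,0.174,0,-1],[0,0,0,0,0,-0.15,-1],[0,0,0,0,0,-0.15,-1],[0,0,0,0,0,0,-1]]]'

```text
time_s: 3.95
ee_pos: [479.4, 130.0, 269.7]
ee_rot: [-179.8, -0.5, 171.6]
force: [-0.7, -0.0, 0.2]
gripper_width: 91.2
gripper_force: 0.0
```

```bash
python3 - <<'E'
from h import *
print(env.state()["ee_pos"],env.state()["qpos"])
im,d=optics.grab_frame("scene");a=im[150:280,180:330,::-1]
im2,d=optics.grab_frame("top");b=im2[120:250,200:350,::-1]
cv2.imwrite("pics/c2.png",np.hstack([cv2.resize(x,(400,346),interpolation=cv2.INTER_CUBIC) for x in(a,b)]))
E
```

```text
[479.44423788 129.97622037 269.66560278] [ 1.38389191e+01  9.62253887e+00  9.33917594e+01  4.11578904e-03
  7.74842949e+01 -6.77755356e+01]
```

View pics/c2.png

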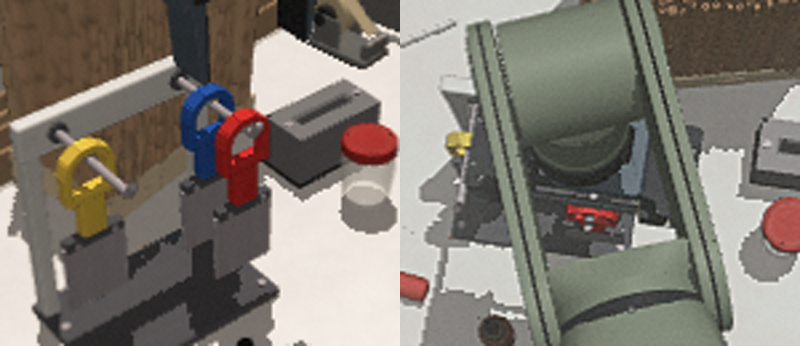

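```bash
cat >> h.py <<'E'
def proj(info,X):
    c=np.array(info["R"])@np.array(X,float)+np.array(info["t"]);s=c[:2]/c[2];s=s*(1+info["k1"]*(s@s));K=np.array(info["camera_matrix"]);return np.array([K[0,0]*s[0]+K[0,2],K[1,1]*s[1]+K[1,2]])
E
python3 - <<'E'
from h import *
s=env.state();p=np.array(s["ee_pos"]);print(p)
yv=np.array([.143,.99,0])
for c,o in(("scene",(180,150)),("top",(200,120))):
    i=optics.camera_info(c)
    for d in(-50,0,50):
        for z in(0,40):
            uv=proj(i,p+d*yv+[0,0,z]);print(c,d,z,uv,(uv-o)*2.667)
    uv=proj(i,(482,131,187));print("red eye",(uv-o)*2.667)
E
```

```text
[481.92537793 130.18934777 273.91203149]
scene -50 0 [288.93059221 159.22135166] [290.51788942  24.59334488]
scene -50 40 [289.48656669 142.39156374] [292.00067336 -20.2916995 ]
scene 0 0 [270.40480345 167.05998873] [241.10961079  45.49898995]
scene 0 40 [270.47206012 149.90540313] [241.28898435  -0.25228984]
scene 50 0 [250.74035864 175.41289219] [188.6645365   67.77618346]
scene 50 40 [250.24709644 157.94309452] [187.3490062   21.18423309]
red eye [240.04597563 137.38729328]
top -50 0 [291.82631548 194.47428422] [244.90078337 198.62291603]
top -50 40 [291.94640296 190.63939614] [245.22105668 188.39526951]
top 0 0 [270.29165275 191.34146037] [187.46783789 190.26767481]
top 0 40 [269.66820181 187.40558067] [185.80509422 179.77068366]
top 50 0 [248.84151901 188.22572909] [130.26033119 181.95801948]
top 50 40 [247.48138503 184.19136287] [126.63285386 171.19836478]
red eye [189.84889752 210.74250562]
```

Projections of the TCP and the red eye agree with the picture: fingers at crop (190,80), eye at (242,140). I descend and grip.

>>> send_rows --targets '[[[0,0,0,0,0,-0.15,-1],[0,0,0,0,0,-0.15,-1],[0,0,0,0,0,-0.14,-1],[0,0,0,0,0,-0.14,-1],[0,0,0,0,0,0,-1],[0,0,0,0,0,0,0.3],[0,0,0,0,0,0,1],[0,0,0,0,0,0,1],[0,0,0,0,0,0,1],[0,0,0,0,0,0,1]]]' --grip_force 25

```text
time_s: 5.05
ee_pos: [482.1, 130.3, 158.1]
ee_rot: [180.0, 0.1, 171.6]
force: [-0.7, 0.2, 0.3]
gripper_width: 53.9
gripper_force: 0.0
```

>>> send_rows --targets '[[[0,0,0,0,0,0,1],[0,0,0,0,0,0,1],[0,0,0,0,0,0,1],[0,0,0,0,0,0,1]]]'

```text
time_s: 5.45
ee_pos: [482.0, 130.3, 157.7]
ee_rot: [180.0, 0.0, 171.6]
force: [-0.5, -0.2, 3.1]
gripper_width: 47.8
gripper_force: 25.0
```

>>> send_rows --targets '[[[0,0,0,0,0,0.03,1],[0,0,0,0,0,0.03,1],[0,0,0,0,0,0.03,1],[0,0,0,0,0,0,1],[0,0,0,0,0,0,1]]]'

```text
time_s: 5.95
ee_pos: [481.8, 130.2, 175.5]
ee_rot: [180.0, 0.0, 171.6]
force: [-0.3, 0.0, -1.6]
gripper_width: 48.0
gripper_force: 25.0
```

```bash
python3 - <<'E'
from h import *
print(env.state()["force"],env.state()["gripper_width"])
im,d=optics.grab_frame("scene");a=im[150:270,190:320,::-1]
cv2.imwrite("pics/c3.png",cv2.resize(a,(650,600),interpolation=cv2.INTER_CUBIC))
E
```

```text
[-0.30536098  0.02703194 -1.57432358] 47.966259244017294
```

View pics/c3.png

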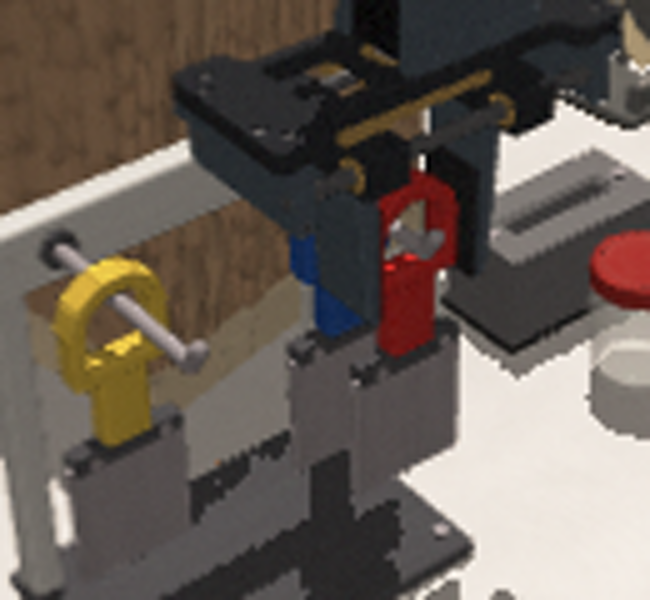

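Red is held and raised 18 mm, and the hook end (crop 415,240) sits inside the loop. I pull forward along the stand's -x.

>>> send_rows --targets '[[[0,0,0,-0.06,0.009,0,1],[0,0,0,-0.06,0.009,0,1],[0,0,0,-0.06,0.009,0,1],[0,0,0,-0.06,0.009,0,1],[0,0,0,-0.08,0.011,0,1],[0,0,0,-0.08,0.011,0,1],[0,0,0,0,0,0,1]]]'

```text
time_s: 6.7
ee_pos: [399.1, 141.8, 175.4]
ee_rot: [-180.0, -0.1, 171.6]
force: [-0.6, 0.1, -1.5]
gripper_width: 48.2
gripper_force: 25.0
```

>>> send_rows --targets '[[[0,0,0,0,0,0.15,1],[0,0,0,0,0,0.15,1],[0,0,0,0.014,0.099,0,1],[0,0,0,0.014,0.099,0,1],[0,0,0,0.014,0.099,0,1],[0,0,0,0.015,0.099,0,1],[0,0,0,0.015,0.099,0,1],[0,0,0,0.014,0.099,0,1],[0,0,0,0,0,-0.15,1],[0,0,0,0,0,-0.15,1],[0,0,0,0,0,0,1]]]'

```text
time_s: 7.8
ee_pos: [416.7, 259.4, 171.9]
ee_rot: [-179.7, -0.4, 171.6]
force: [-0.7, -0.7, -2.2]
gripper_width: 48.0
gripper_force: 25.0
```

```bash
python3 - <<'E'
from h import *
np.set_printoptions(precision=1,suppress=True)
print(env.state()["ee_pos"])
i=optics.camera_info("scene")
im,d=optics.grab_frame("scene");a=im[150:290,180:320,::-1]
print([(r["at"],r["conf"]) for n in("scraper_red_eye","hook_left") for r in optics.place_of("scene",n)])
print("exp eye",proj(i,(399.1+17.2,141.8+118.8,205)),"hookL",proj(i,(484.7,252.3,200)),proj(i,(474,253.8,211)))
cv2.imwrite("pics/c4.png",cv2.resize(a,(600,600),interpolation=cv2.INTER_CUBIC))
E
```

```text
[416.7 259.4 171.9]
[([249.6, 242.4], 0.8)]
exp eye [248.7 238.1] hookL [227.3 222.3] [230.1 220.7]
```

View pics/c4.png

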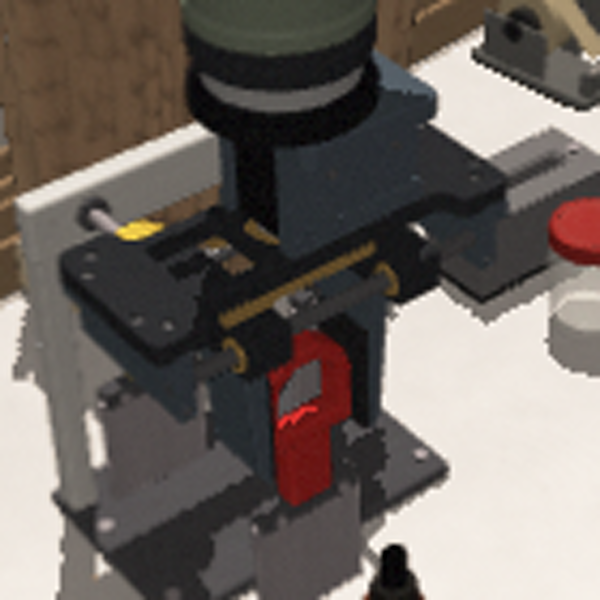

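Red hangs level before the left hook, its eye at crop (300,390). The left-hook prediction matches the network to 0.1 px, and lateral error is under 2 mm. I thread it on.

>>> send_rows --targets '[[[0,0,0,0.05,-0.007,0,1],[0,0,0,0.05,-0.007,0,1],[0,0,0,0.05,-0.007,0,1],[0,0,0,0.05,-0.007,0,1],[0,0,0,0.05,-0.007,0,1],[0,0,0,0.05,-0.007,0,1],[0,0,0,0.05,-0.007,0,1],[0,0,0,0.05,-0.007,0,1],[0,0,0,0,0,0,1],[0,0,0,0,0,0,1]]]'

```text
time_s: 8.95
ee_pos: [498.9, 249.3, 175.2]
ee_rot: [-180.0, -0.0, 171.6]
force: [-0.2, -0.3, -0.9]
gripper_width: 48.6
gripper_force: 25.0
```

```bash
python3 - <<'E'
from h import *
print(env.state()["force"],env.state()["torque"])
im,d=optics.grab_frame("scene");a=im[170:280,180:290,::-1]
cv2.imwrite("pics/c5.png",cv2.resize(a,(600,600),interpolation=cv2.INTER_CUBIC))
E
```

```text
[-0.21721556 -0.34123589 -0.87876923] [ 0.12060473 -0.1907135  -0.0384609 ]
```

View pics/c5.png

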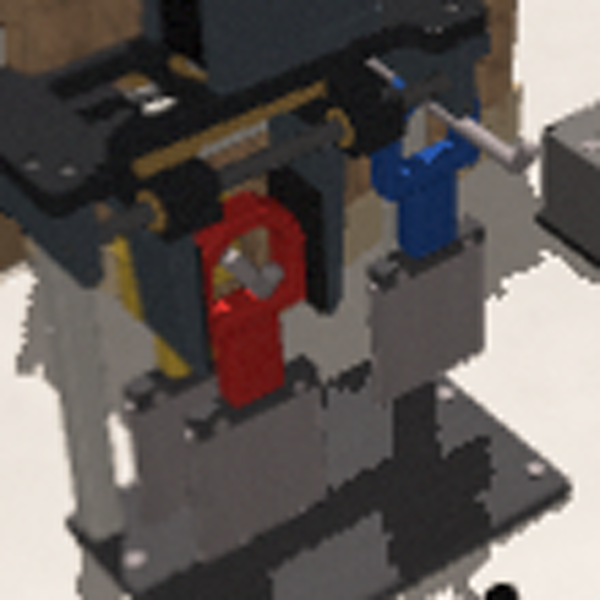

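The hook end shows inside red's loop (crop 250,270), so it is threaded. I lower and let go.

>>> send_rows --targets '[[[0,0,0,0,0,-0.03,1],[0,0,0,0,0,-0.03,1],[0,0,0,0,0,-0.025,1],[0,0,0,0,0,0,1],[0,0,0,0,0,0,1]]]'

```text
time_s: 9.5
ee_pos: [498.8, 249.4, 158.1]
ee_rot: [-180.0, -0.0, 171.6]
force: [0.5, -0.4, -1.2]
gripper_width: 48.4
gripper_force: 25.0
```

>>> send_rows --targets '[[[0,0,0,0,0,0,0.2],[0,0,0,0,0,0,-0.3],[0,0,0,0,0,0,-1],[0,0,0,0,0,0,-1],[0,0,0,0,0,0,-1],[0,0,0,0,0,0,-1],[0,0,0,0,0,0,-1],[0,0,0,0,0,0,-1],[0,0,0,0,0,0,-1],[0,0,0,0,0,0,-1]]]'

```text
time_s: 10.5
ee_pos: [499.0, 249.4, 158.4]
ee_rot: [180.0, -0.0, 171.6]
force: [1.0, 0.0, -0.6]
gripper_width: 91.2
gripper_force: 0.0
```

>>> send_rows --targets '[[[0,0,0,0,0,0.15,-1],[0,0,0,0,0,0.15,-1],[0,0,0,0,0,0.15,-1],[0,0,0,0,0,0.15,-1],[0,0,0,0.035,-0.155,0,-1],[0,0,0,0.035,-0.155,0,-1],[0,0,0,0.035,-0.155,0,-1],[0,0,0,0.035,-0.16,0,-1],[0,0,0,0,0,0,-1],[0,0,0,0,0,0,-1]]]'

```text
time_s: 11.5
ee_pos: [527.0, 124.2, 278.4]
ee_rot: [180.0, -0.0, 171.5]
force: [0.1, 0.1, 0.0]
gripper_width: 91.5
gripper_force: 0.0
```

```bash
python3 - <<'E'
from h import *
np.set_printoptions(precision=1,suppress=True)
s=env.state();print(s["ee_pos"],s["ee_rot"])
i=optics.camera_info("scene");im,d=optics.grab_frame("scene");Q=cloud(i,d)
hs=cv2.cvtColor(im,cv2.COLOR_RGB2HSV);H=hs[...,0].astype(int)
for n,m in(("red",(H<8)|(H>172)),("yel",(H>18)&(H<35)),("blue",(H>105)&(H<130))):
    k=m&(hs[...,1]>120)&(Q[...,2]>120)&(Q[...,2]<220)&(Q[...,0]>450)&(Q[...,0]<560)&(Q[...,1]>80)&(Q[...,1]<290)
    print(n,k.sum(),np.percentile(Q[k],[3,50,97],axis=0).ravel())
a=im[160:280,180:300,::-1]
cv2.imwrite("pics/c6.png",cv2.resize(a,(600,600),interpolation=cv2.INTER_CUBIC))
E
```

```text
[527.  124.2 278.4] [180.   -0.  171.5]
red 528 [487.6 231.8 129.1 492.6 255.2 170.5 502.9 274.5 211.8]
yel 349 [533.2 225.4 131.6 539.9 254.4 189.2 550.2 268.2 211.9]
blue 412 [516.7 106.8 129.6 521.9 131.4 170.3 533.1 148.7 211.7]
```

View pics/c6.png

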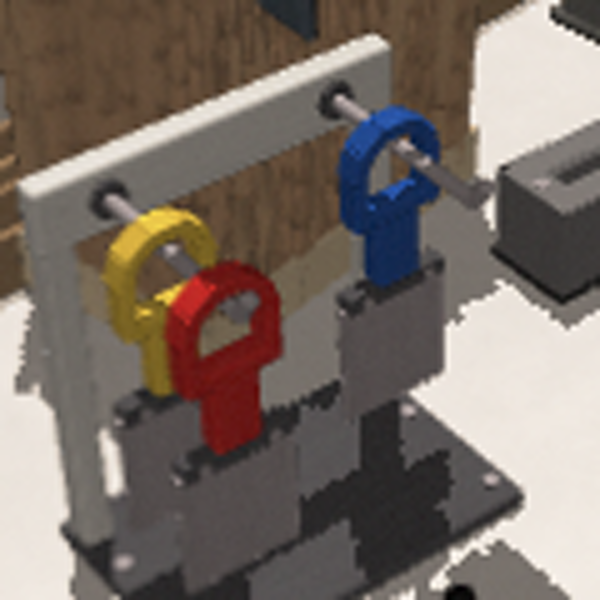

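Red hangs in front of yellow at z 212, the same top height, and it is released. Blue is at crop (390,190), ready to grip.

>>> send_rows --targets '[[[0,0,0,0,0,-0.15,-1],[0,0,0,0,0,-0.15,-1],[0,0,0,0,0,-0.15,-1],[0,0,0,0,0,-0.15,-1],[0,0,0,0,0,0,-1],[0,0,0,0,0,0,1],[0,0,0,0,0,0,1],[0,0,0,0,0,0,1],[0,0,0,0,0,0,1],[0,0,0,0,0,0,1],[0,0,0,0,0,0,1],[0,0,0,0,0,0,1]]]' --grip_force 25

```text
time_s: 12.75
ee_pos: [527.2, 124.5, 158.9]
ee_rot: [180.0, 0.0, 171.6]
force: [-1.7, -0.7, 2.6]
gripper_width: 48.0
gripper_force: 25.0
```

>>> send_rows --targets '[[[0,0,0,0,0,0,1],[0,0,0,0,0,0,1],[0,0,0,0,0,0.03,1],[0,0,0,0,0,0.03,1],[0,0,0,0,0,0.03,1],[0,0,0,0,0,0,1],[0,0,0,0,0,0,1]]]'

```text
time_s: 13.45
ee_pos: [527.0, 124.4, 176.5]
ee_rot: [180.0, 0.0, 171.6]
force: [-1.0, -0.3, -1.8]
gripper_width: 48.3
gripper_force: 25.0
```

>>> send_rows --targets '[[[0,0,0,-0.063,0.009,0,1],[0,0,0,-0.063,0.009,0,1],[0,0,0,-0.063,0.009,0,1],[0,0,0,-0.063,0.009,0,1],[0,0,0,-0.063,0.009,0,1],[0,0,0,-0.063,0.009,0,1],[0,0,0,-0.063,0.009,0,1],[0,0,0,-0.063,0.009,0,1],[0,0,0,-0.063,0.009,0,1],[0,0,0,-0.063,0.009,0,1],[0,0,0,0,0,0,1],[0,0,0,0,0,0,1]]]'

```text
time_s: 14.65
ee_pos: [401.2, 142.6, 176.6]
ee_rot: [180.0, 0.1, 171.6]
force: [1.2, -0.1, -0.8]
gripper_width: 48.1
gripper_force: 25.0
```

```bash
python3 - <<'E'
from h import *
np.set_printoptions(precision=1,suppress=True)
Z={c:np.load(f"{c}0.npz") for c in("scene","top")};I={c:optics.camera_info(c) for c in Z}
for c,(u0,u1,v0,v1) in(("top",(335,374,165,192)),("scene",(278,325,178,212))):
    im=Z[c]["im"];P=cloud(I[c],Z[c]["d"]);z=P[...,2];b=np.zeros(z.shape,bool);b[v0:v1,u0:u1]=1
    m=b&(z>55.5)&(z<64);r=cv2.minAreaRect(P[m][:,:2].astype(np.float32));print(c,"topface",r,m.sum())
    # slot: pixels whose depth lies below top, enclosed by top face hull
    hull=np.zeros(z.shape,np.uint8);cv2.fillConvexPoly(hull,cv2.convexHull(np.argwhere(m)[:,::-1].astype(np.int32)),1)
    hull=cv2.erode(hull,np.ones((3,3)))
    g=cv2.cvtColor(im,cv2.COLOR_RGB2GRAY).astype(float);med=np.median(g[m]);
    s=((g<med*.75)&(hull>0)).astype(np.uint8);n,lab,st,ce=cv2.connectedComponentsWithStats(s);k=1+np.argmax(st[1:,4])
    W=np.array([atz(I[c],(u,v),60) for v,u in np.argwhere(lab==k)]);print(c,"slot",cv2.minAreaRect(W[:,:2].astype(np.float32)),len(W),W.mean(0))
    print([(r["at"],atz(I[c],np.array(r["at"]),10)) for r in optics.place_of(c,"slot_floor")])
E
```

```text
top topface ((573.2490234375, -91.56295776367188), (110.42054748535156, 58.015594482421875), 82.22393798828125) 568
top slot ((573.8314208984375, -92.84126281738281), (72.02020263671875, 14.823514938354492), 81.93196105957031) 141 [573.8 -92.7  60. ]
[([390.3, 224.2], array([ 448.6, -196.3,   10. ])), ([351.5, 178.0], array([580.8, -90.1,  10. ])), ([341.4, 207.0], array([496.9, -60.2,  10. ]))]
scene topface ((532.5589599609375, -86.62555694580078), (115.81661987304688, 138.161376953125), 83.3696060180664) 474
scene slot ((532.832763671875, -72.482666015625), (78.58832550048828, 96.88583374023438), 41.04821014404297) 363 [518.9 -71.3  60. ]
[([299.2, 207.0], array([567. , -81.9,  10. ])), ([354.6, 205.4], array([ 456.2, -195.7,   10. ])), ([228.9, 251.8], array([576.9, 177.3,  10. ]))]
```

Top camera puts the slot of holder A at (574,-92), yaw -8.1°, which agrees with the top-face centre. I carry blue over it, high.

>>> send_rows --targets '[[[0,0,0,0,0,0.15,1],[0,0,0,0,-0.05,0.15,1],[0,0,0,0,-0.1,0.15,1],[0,0,0,0,-0.15,0.15,1],[0,0,0,0.12,-0.15,0,1],[0,0,0,0.12,-0.15,0,1],[0,0,0,0.12,-0.15,0,1],[0,0,0,0.12,-0.15,0,1],[0,0,0,0.12,-0.15,0,1],[0,0,0,0.12,-0.12,0,1],[0,0,0,0.14,0,0,1],[0,0,0,0,0,0,1]]]'

```text
time_s: 15.95
ee_pos: [576.2, -92.9, 294.7]
ee_rot: [180.0, 0.0, 171.5]
force: [-0.8, -0.2, -1.8]
gripper_width: 48.0
gripper_force: 25.0
```

>>> send_rows --targets '[[[0,0,0,0,0,0,1],[0,0,0,0,0,-0.15,1],[0,0,0,0,0,-0.15,1],[0,0,0,0,0,-0.15,1],[0,0,0,0,0,-0.06,1],[0,0,0,0,0,0,1],[0,0,0,0,0,0,1]]]'

```text
time_s: 16.65
ee_pos: [573.6, -91.6, 195.8]
ee_rot: [-180.0, 0.1, 171.6]
force: [-0.2, -0.4, -0.3]
gripper_width: 48.2
gripper_force: 25.0
```

```bash
python3 - <<'E'
from h import *
np.set_printoptions(precision=1,suppress=True)
s=env.state();print(s["ee_pos"],s["ee_rot"])
cr=[]
for c,(u0,u1,v0,v1) in(("scene",(260,340,140,220)),("top",(310,400,130,220))):
    im,d=optics.grab_frame(c);i=optics.camera_info(c);np.savez(f"{c}1.npz",im=im,d=d)
    print(c,"slot c",proj(i,(574,-92,60)),"exp edge",proj(i,(574,-92,s["ee_pos"][2]-108)))
    for r in optics.place_of(c,"scraper_blue")[:2]:print(r)
    cr.append(cv2.resize(im[v0:v1,u0:u1,::-1],(400,400),interpolation=cv2.INTER_CUBIC))
cv2.imwrite("pics/c7.png",np.hstack(cr))
E
```

```text
[573.6 -91.6 195.8] [-180.     0.1  171.6]
scene slot c [300.4 189.9] exp edge [300.8 181.5]
{'at': [301.6, 181.8], 'conf': 0.86}
{'at': [311.4, 223.4], 'conf': 0.62}
top slot c [354.4 176. ] exp edge [355.7 173.4]
```

View pics/c7.png

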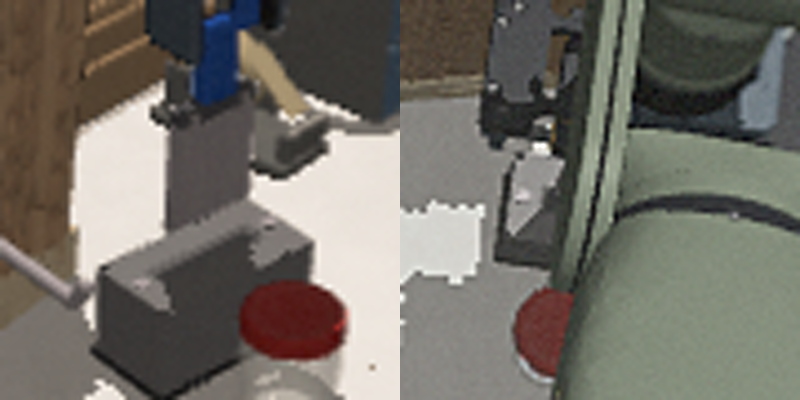

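Blue hangs straight above the slot: blade edge from crop (168,225) to (250,200). I rectify the slot plane in the scene view to check the relative offset.

```bash
python3 - <<'E'
from h import *
np.set_printoptions(precision=1,suppress=True)
def rect(c,f,z,yaw=-8.2,c0=(574,-92),hx=50,hy=80,s=0.4):
    i=optics.camera_info(c);im=np.load(f)["im"];a=np.radians(yaw);ex=np.array([np.cos(a),np.sin(a)]);ey=np.array([-ex[1],ex[0]])
    xs=np.arange(hx,-hx,-s);ys=np.arange(hy,-hy,-s)
    M=np.array([[proj(i,[*(np.array(c0)+x*ex+y*ey),z]) for y in ys] for x in xs],np.float32)
    return cv2.remap(im,M[...,0],M[...,1],cv2.INTER_CUBIC),xs,ys
out=[]
for c in("scene","top"):
    r,xs,ys=rect(c,f"{c}0.npz",60)
    g=cv2.GaussianBlur(cv2.cvtColor(r,cv2.COLOR_RGB2GRAY).astype(np.float32),(0,0),2)
    px=g[:,np.abs(ys)<25].mean(1);py=g[np.abs(xs)<3].mean(0)
    print(c,"x prof",[(round(x),int(p)) for x,p in zip(xs[::5],px[::5]) if abs(x)<36])
    print(c,"y prof",[(round(y),int(p)) for y,p in zip(ys[::5],py[::5]) if abs(y)<64])
    out.append(r)
r,_,_=rect("scene","scene1.npz",88);out.append(r)
cv2.imwrite("pics/c8.png",np.hstack(out)[:,:,::-1] if 0 else np.vstack(out)[:,:,::-1][:, :])
i=optics.camera_info("scene")
for uv in((260+168/5,140+225/5),(260+250/5,140+200/5)):print("edge corner",atz(i,uv,88))
E
```

```text
scene x prof [(34, 226), (32, 228), (30, 229), (28, 217), (26, 183), (24, 141), (22, 120), (20, 119), (18, 122), (16, 122), (14, 122), (12, 122), (10, 122), (8, 118), (6, 109), (4, 99), (2, 87), (0, 71), (-2, 59), (-4, 55), (-6, 56), (-8, 65), (-10, 87), (-12, 111), (-14, 122), (-16, 123), (-18, 122), (-20, 122), (-22, 122), (-24, 123), (-26, 122), (-28, 110), (-30, 90), (-32, 68), (-34, 56), (-36, 56)]
scene y prof [(64, 56), (62, 54), (60, 54), (58, 63), (56, 88), (54, 112), (52, 120), (50, 132), (48, 154), (46, 162), (44, 155), (42, 141), (40, 123), (38, 106), (36, 87), (34, 79), (32, 78), (30, 74), (28, 72), (26, 76), (24, 76), (22, 73), (20, 75), (18, 78), (16, 74), (14, 71), (12, 73), (10, 76), (8, 73), (6, 70), (4, 74), (2, 74), (0, 69), (-2, 69), (-4, 74), (-6, 73), (-8, 69), (-10, 70), (-12, 74), (-14, 71), (-16, 68), (-18, 70), (-20, 74), (-22, 71), (-24, 68), (-26, 70), (-28, 73), (-30, 77), (-32, 87), (-34, 96), (-36, 102), (-38, 110), (-40, 121), (-42, 125), (-44, 127), (-46, 140), (-48, 158), (-50, 162), (-52, 153), (-54, 156), (-56, 181), (-58, 212), (-60, 229), (-62, 
[... 477 characters left out ...]
54, 133), (52, 161), (50, 176), (48, 185), (46, 183), (44, 164), (42, 146), (40, 141), (38, 136), (36, 112), (34, 79), (32, 62), (30, 60), (28, 62), (26, 62), (24, 64), (22, 62), (20, 60), (18, 63), (16, 66), (14, 66), (12, 63), (10, 61), (8, 61), (6, 62), (4, 60), (2, 62), (0, 62), (-2, 59), (-4, 61), (-6, 64), (-8, 64), (-10, 63), (-12, 62), (-14, 63), (-16, 64), (-18, 63), (-20, 61), (-22, 61), (-24, 63), (-26, 64), (-28, 62), (-30, 59), (-32, 59), (-34, 69), (-36, 91), (-38, 119), (-40, 141), (-42, 144), (-44, 160), (-46, 187), (-48, 189), (-50, 184), (-52, 167), (-54, 151), (-56, 170), (-58, 199), (-60, 208), (-62, 205)]
edge corner [577.4 -65.5  88. ]
edge corner [ 560.4 -115.    88. ]
```

View pics/c8.png

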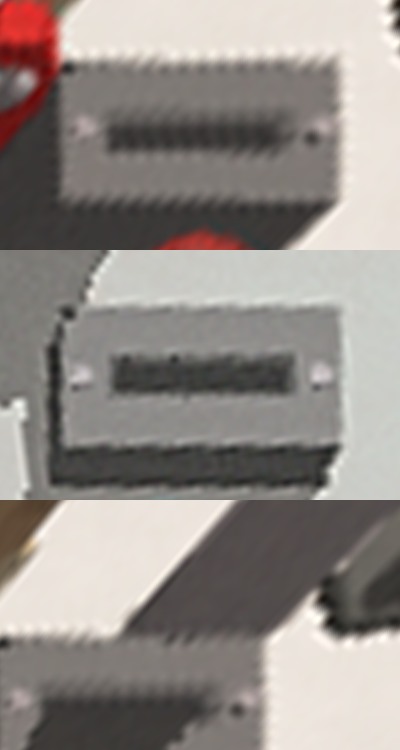

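Both views give the slot within about 2 mm of (574,-92), and relative to it the blade is within about 1.5 mm. I lower slowly and watch the force.

>>> send_rows --targets '[[[0,0,0,0,0,-0.05,1],[0,0,0,0,0,-0.05,1],[0,0,0,0,0,-0.02,1],[0,0,0,0,0,-0.02,1],[0,0,0,0,0,-0.02,1],[0,0,0,0,0,-0.02,1],[0,0,0,0,0,0,1]]]'

```text
time_s: 17.55
ee_pos: [572.7, -91.5, 157.7]
ee_rot: [180.0, -0.1, 171.6]
force: [-0.3, 0.3, -1.7]
gripper_width: 48.3
gripper_force: 25.0
```

>>> send_rows --targets '[[[0,0,0,0,0,-0.02,1],[0,0,0,0,0,-0.02,1],[0,0,0,0,0,-0.02,1],[0,0,0,0,0,-0.02,1],[0,0,0,0,0,-0.02,1],[0,0,0,0,0,-0.02,1],[0,0,0,0,0,-0.02,1],[0,0,0,0,0,0,1]]]'

```text
time_s: 18.35
ee_pos: [572.6, -91.5, 129.7]
ee_rot: [180.0, -0.1, 171.6]
force: [-0.1, 0.6, -0.8]
gripper_width: 48.2
gripper_force: 25.0
```

Edge is at about 22 with no side force. 12 mm to go.

>>> send_rows --targets '[[[0,0,0,0,0,-0.015,1],[0,0,0,0,0,-0.015,1],[0,0,0,0,0,-0.01,1],[0,0,0,0,0,-0.01,1],[0,0,0,0,0,0,1]]]'

```text
time_s: 18.85
ee_pos: [572.8, -91.5, 120.1]
ee_rot: [180.0, -0.0, 171.6]
force: [0.5, 0.6, -0.5]
gripper_width: 48.4
gripper_force: 25.0
```

>>> send_rows --targets '[[[0,0,0,0,0,-0.005,1],[0,0,0,0,0,-0.005,1],[0,0,0,0,0,-0.005,1],[0,0,0,0,0,0,1]]]'

```text
time_s: 19.25
ee_pos: [574.3, -91.8, 118.9]
ee_rot: [180.0, 0.2, 171.6]
force: [-0.1, -1.1, 5.9]
gripper_width: 48.4
gripper_force: 25.0
```

Floor contact (+6 N). I open and retreat.

>>> send_rows --targets '[[[0,0,0,0,0,0,0.2],[0,0,0,0,0,0,-0.3],[0,0,0,0,0,0,-1],[0,0,0,0,0,0,-1],[0,0,0,0,0,0,-1],[0,0,0,0,0,0,-1],[0,0,0,0,0,0,-1],[0,0,0,0,0,0.1,-1],[0,0,0,0,0,0.2,-1],[0,0,0,0,0,0.2,-1],[0,0,0,0,0,0.2,-1],[0,0,0,0,0,0.1,-1]]]'

```text
time_s: 20.45
ee_pos: [574.2, -91.8, 281.5]
ee_rot: [-180.0, 0.3, 171.6]
force: [0.6, -0.5, -0.1]
gripper_width: 91.1
gripper_force: 0.0
```

```bash
python3 - <<'E'
from h import *
np.set_printoptions(precision=1,suppress=True)
print(env.state()["ee_pos"])
i=optics.camera_info("scene");im,d=optics.grab_frame("scene");Q=cloud(i,d)
hs=cv2.cvtColor(im,cv2.COLOR_RGB2HSV);k=(hs[...,0]>105)&(hs[...,0]<130)&(hs[...,1]>120)&(Q[...,0]>520)&(Q[...,0]<620)&(Q[...,1]<-40)&(Q[...,1]>-150)&(Q[...,2]<200)
print("blue",k.sum(),np.percentile(Q[k],[2,50,98],axis=0),"want top z 172")
cv2.imwrite("pics/c9.png",cv2.resize(im[150:300,180:340,::-1],(640,600),interpolation=cv2.INTER_CUBIC))
E
```

```text
[574.2 -91.8 281.5]
blue 290 [[ 561.3 -109.2   87.7]
 [ 567.3  -83.8  132.2]
 [ 577.8  -66.4  171.5]] want top z 172
```

View pics/c9.png

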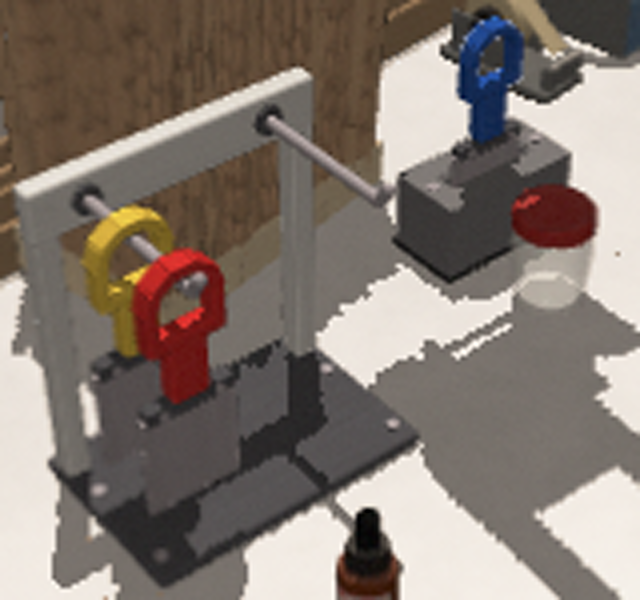

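Blue stands fully home in the slot: its loop is at crop (490,60) and its top at z 171.5, as expected. Red hangs in front of yellow (crop 180,320), and the jar and bottle are in place.

>>> send_rows --targets '[[[0,0,0,0,0,0,-1],[0,0,0,0,0,0,-1],[0,0,0,0,0,0,-1],[0,0,0,0,0,0,-1]]]'

```text
time_s: 20.9
ee_pos: [572.4, -91.5, 275.8]
ee_rot: [180.0, -0.2, 171.6]
force: [-0.3, 0.1, -0.4]
gripper_width: 91.1
gripper_force: 0.0
```

```bash
python3 -c "
from workcell import env
print(env.job_done())"
```

```text
the job is handed in; nothing more can be done
None
```

The job is handed in, and the hand-in gave no verdict; the last picture showed red let go and hanging in front of yellow on the left hook, blue blade down and fully home in the larger grey holder's slot, and the bottle and jar in place (the screwdriver was out of that view).

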